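Pull the filter plate of the bench dust extractor for inspection

ROBOT

A 7-joint arm with a two-finger parallel gripper is mounted at the origin on the work surface. World frame = base frame: x ahead of the robot, y to its left, z up, the work surface at z = 0. Lengths are in m, angles in rad, forces in N, time in s.
With the tool pointing down it reaches from about 0.4 to 0.85 m from the base axis. Payload 4.5 kg.
Tool frame: the origin (TCP) lies on the centre line of the jaws, within the pads' length; the fingertips stand 19 mm ahead of it and the grasp point (between the pads) is the TCP (nose_length is the distance from the TCP to the fingertips, in m); z points along the fingers, y is the line along which they close (so a half turn about z gives the same grasp; the last joint's range is limited). The gripper opens to 85 mm and grips with 20 to 120 N. Pads are 22 mm wide; open, the fingers measure 114 mm over their backs; the gripper's body (76 mm by 85 mm) begins 54 mm behind the grasp point. The pads swing forward as they close: fully open they stand 13 mm farther back than shut.
Start: joints at [1.312, 0.689, -0.195, 1.565, 0.157, 0.902, -0.215], TCP at [0.18, -0.598, 0.25] pointing down, gripper open.
Joint ranges: [-3.01, 3.01], [-0.46, 2.08], [-1.47, 1.51], [0.13, 2.56], [-1, 4.14], [0.04, 2.09], [-2.66, 2.66]. Speed limits (rad/s): [2.57, 2.57, 3.14, 3.14, 3.14, 3.14, 3.14].

INTERFACE

Orientations are given as a unit quaternion [x, y, z, w].
In Python, from station import reach, movel, movej, gripper_open, close, pause, ik, read_camera, get_calibration, Unreachable, close_job, spot_in, current_t, current_joints, current_qvel, current_joint_torque, current_eef_pos, current_tcp_rot, current_ft_force, current_wrist_torque, current_finger_gap, current_grasp_force, nose_length gives the robot as it stands. Calls block until the motion is done:
- reach(position, orientation): joint-space move of the TCP to a pose.
- movel(position, orientation=None, velocity=0.15, guard=None): straight line of the TCP; orientation=None keeps the orientation; velocity is the mean speed in m/s. With guard (N) it stops when the force on the tool has changed by that much, and returns True; else False.
- movej(angles): joint-space move.
- gripper_open() and close(newtons=None): open the fingers fully, or close them until they stop; newtons is the grip in N (None keeps the last).
- pause(seconds).
- ik(position, orientation): joint angles nearest the present ones, or None.
- read_camera(name): name is "scene" or "top" or "wrist"; returns (picture, depth): 420x560x3 uint8, red, green, blue; 420x560 float32, m along the optical axis (not along the pixel's ray), 0 where there is no reading.
- get_calibration(name): a dict with "camera_matrix" (3x3 intrinsics, pixels), "origin" and "rotation" of the camera in the world; the wrist camera has in their place "hand_eye" (4x4, takes a point from camera to tool coordinates, whose origin is the TCP and whose axes are the flange's). Camera axes: x right, y down, z forward; pixel columns grow to the right and rows downward; lengths in m; the calibration is good to about 2 mm. A picture is of the moment at which its call begins: read the wrist's pose just before it. get_calibration takes no time and is no camera call.
A pose or a line that the arm cannot do raises Unreachable and nothing moves.
- close_job(): hands the job in; it is judged then, once.
Trained networks look in the newest picture that a camera, given by its name, has taken for a name from the list of things; names that differ only in an ending like _2 or _b are one class to them, and where a whole thing is asked for, a point or a joint stands for the part that bears it (a point fixed in the world has none). Each returns a list of dicts, best first, with "p" (0 to 1); they miss things now and then, are a little off and sometimes report something else, mostly with a low value. They report only what shows in the picture. A call takes as long as a camera call. They do not tell look-alikes from the thing itself.
- spot_in(camera, thing): "uv" ([column, row] in pixels, amid what is visible of it).
Readings, each from a call of its own:
- current_t(): time.
- current_joints(): joint angles.
- current_qvel(): joint speeds.
- current_joint_torque(): joint torques, N m.
- current_eef_pos(): TCP position.
- current_tcp_rot(): TCP orientation.
- current_ft_force(): force on the tool from outside, world axes, zero at the start.
- current_wrist_torque(): the same for the moment, N m.
- current_finger_gap(): opening from 0.0 (shut) to 1.0 (fully open).
- current_grasp_force(): force on a finger pad.
Only numpy, scipy, OpenCV 4.12 (cv2) and the standard library are available. Lean on these libraries where they do the work, as an engineer would, in place of code of your own. Each camera call takes 0.05 s, during which the arm holds its last target. There are 200 camera calls.

TASK

The dust filter in the red housing needs inspecting: first put the wooden cover on the open bead pot so that it sits seated and level and no dust can get in, then swing the housing's metal flap up until it stands upright and draw the yellow filter plate out of it by its pull tab. Finish while still holding the filter plate in the gripper, upright and still, centred over the round white inspection disc with its lower edge about 10 cm above it. Leave the flap standing open and the pot covered, and do not disturb the tape roll, the bottle or the glass mug.

Things in the scene. Friction and masses are not known exactly. Their poses are not given: they have to be found in the camera images.
- pot: Round blue ceramic pot, loose, 0.5 kg, 80 mm across, 70 mm high, straight walls 4 mm thick, mouth 72 mm wide; coloured glass beads lie inside, at most 45 mm above its foot. Origin at the centre of its underside, z up.
- cover: Loose round wooden cover, 92 mm across, about 0.1 kg, lying right way up on the table. Origin under its centre, z up. From below: locating step 62 mm across, 6 mm high (drops into the pot's mouth, 5 mm play all round); flange from 6 to 12 mm; neck 20 mm across; round knob 26 mm across from 26 to 38 mm up. Seated, its origin is 64 mm above the pot's.
- housing: Red box, fixed, open at the top under a hinged flap; 140 mm (x) by 116 (y) by 95 high, walls and floor 6 mm; a duct stub on its far side. Origin under its centre, z up; its x points from its front to its hinge side. The filter slot runs along its y, 20 mm in front of its middle (own x = -20 mm), between guide rails at the two side walls; otherwise empty.
- flap (a joint): Angle of the housing's aluminium flap in rad: 0 closed, pi/2 upright, stop at 1.8. It turns about the top edge (95 mm up) of the housing's far (+x) side, its front edge rising; a stiff hinge (0.22 N m, about 2 N at the bar, plus its weight) keeps it wherever it is left. It may start up to 0.2 rad ajar.
- flap_hinge (a point): Point on the flap's plane above the hinge, at the middle of its far edge, 99 mm above the table. The hinge axis lies along the housing's y, 4 mm from this point (below it when closed).
- flap_bar (a point): Centre of the flap's black pull bar: a cylinder 14 mm across and 40 mm long, lying along the housing's y, on a 8 mm stem 30 mm in front of the flap's edge, 170 mm from flap_hinge. Both flat ends are free: gripped across its ends (40 mm) it can pivot in the fingers while the flap turns.
- filter: Yellow plate standing in the slot on the housing's floor, hidden by the flap; about 0.1 kg; 8 mm thick (its x), 94 wide (y), 60 high, with a pull tab 34 mm wide and 12 thick on top, ending 82 mm above the plate's lower edge, 7 mm below the housing's rim. Drawn straight up, 1.5 mm or more of play. Origin at the middle of its lower edge, z up; axes start parallel to the housing's.
- disc: Round white inspection disc in a black rim, 110 mm across, 7.5 mm high, fixed to the table. Origin at the centre of its underside.
- tape: Orange tape roll lying flat, 80 mm across, 24 mm high; to be left alone. Origin at the centre of its underside.
- oil: Small amber bottle, 44 mm across, 100 mm high; to be left alone. Origin at the centre of its underside.
- mug: Clear glass mug, about 76 mm across, 85 mm high, handle on its own +y side; to be left alone. Origin at the centre of its underside.
There are look-alikes about, which are no part of the job. Leave any purple look-alike of the pot alone.

How it is judged:
On the way, in this order (a step that is already met when the one before it is completed fails the run):
1. the cover is seated level on the pot's rim and let go (horizontal distance between cover and pot below 0.006 m and z of cover in the frame of pot between 0.061 and 0.067 m and angle between cover's own z axis and vertical below 0.06 rad and angle between pot's own z axis and vertical below 0.08 rad and contact force between cover and the fingers below 0.2 N), for 0.3 s.
2. the flap stands open (value of joint flap above 1.3 rad), for 0.2 s.
3. the filter plate is drawn up out of the housing, held in the gripper (z of filter in the frame of housing above 0.1 m and contact force between filter and the fingers above 0.5 N), for 0.2 s.
At the end, for the whole second after the job is handed in: Filter plate gripped, still, upright within 0.2 rad, within 30 mm of the disc's axis, lower edge 60-160 mm above the table, touching neither housing nor disc; flap open over 1.3 rad; cover within 6 mm of the pot's centre, 61-67 mm above its foot, level within 0.06 rad; pot upright (horizontal distance between cover and pot below 0.006 m and z of cover in the frame of pot between 0.061 and 0.067 m and angle between cover's own z axis and vertical below 0.06 rad and angle between pot's own z axis and vertical below 0.08 rad and value of joint flap above 1.3 rad and contact force between filter and the fingers above 0.5 N and horizontal distance between filter and disc below 0.03 m and z of filter in the frame of disc between 0.06 and 0.16 m and angle between filter's own z axis and vertical below 0.2 rad and linear speed of filter below 0.02 m/s and angular speed of filter below 0.2 rad/s and contact force between filter and housing below 0.1 N and contact force between filter and disc below 0.1 N); the arm keeps its last pose, push and grip.
It fails at once if the roll of tape is pushed more than 25 mm or tipped (distance of tape from where it was at the start of the episode above 0.025 m or angle between tape's own z axis and vertical above 0.3 rad).
It fails at once if the oil bottle is pushed more than 25 mm or tipped (distance of oil from where it was at the start of the episode above 0.025 m or angle between oil's own z axis and vertical above 0.3 rad).
It fails at once if the glass mug is pushed more than 25 mm or tipped (distance of mug from where it was at the start of the episode above 0.025 m or angle between mug's own z axis and vertical above 0.3 rad).
It also fails if it takes over 72 s, if anything falls off the work surface, if the arm or the gripper's body presses on something with over 40 N, if the wrist force passes 120 N, or if a joint passes its speed limit or range.

## Working session

There is one attempt and no reset: what is moved stays moved. The work goes in short steps, each a Python script; the robot and the scene stay as the last script left them, time stands still between calls to the robot, and variables do not carry over. Pictures are saved under pics/ and viewed, at most 10 in all, crops included, and the job is handed in when it is done.

```bash
mkdir -p pics; ls
cat > h.py <<'E'
import numpy as np, cv2
from scipy.spatial.transform import Rotation as R
from station import *
def cam(name):
    p=np.array(current_eef_pos()); q=np.array(current_tcp_rot())
    c=get_calibration(name); im,d=read_camera(name)
    K=np.array(c["camera_matrix"])
    if "hand_eye" in c:
        T=np.array(c["hand_eye"]); r=R.from_quat(q).as_matrix() if q.size==4 else q
        Rw=r@T[:3,:3]; o=p+r@T[:3,3]
    else: Rw=np.array(c["rotation"]); o=np.array(c["origin"]); Rw=R.from_quat(Rw).as_matrix() if Rw.size==4 else Rw
    v,u=np.mgrid[:420,:560]
    P=np.stack([(u-K[0,2])/K[0,0]*d,(v-K[1,2])/K[1,1]*d,d],-1)@Rw.T+o
    P[d==0]=np.nan
    return im,d,P
def save(n,im): cv2.imwrite(f"pics/{n}.png",im[...,::-1])
def down(yaw): # tool pointing down, jaw (y) axis at angle yaw from world y
    return (R.from_euler('z',yaw)*R.from_euler('x',np.pi)).as_quat()
E
cat > a.py <<'E'
from h import *
ims=[]
print(current_t(),current_tcp_rot(),nose_length() if callable(nose_length) else nose_length)
for n in ("scene","top"):
    im,d,P=cam(n); np.savez(f"{n}.npz",im=im,P=P); save(n,im)
    for t in "pot cover housing flap flap_bar flap_hinge filter disc tape oil mug".split():
        for s in spot_in(n,t)[:4]:
            u,v=np.round(s["uv"]).astype(int); u=min(u,559);v=min(v,419); print(n,t,u,v,round(s["p"],2),P[v,u].round(3))
E
python3 a.py
```

```text
pics
0.0 [ 9.89300621e-01  1.45888321e-01 -2.30075401e-04 -9.08590866e-04] 0.019
scene pot 362 269 0.79 [0.511 0.279 0.064]
scene pot 411 304 0.75 [0.499 0.4   0.068]
scene pot 400 222 0.71 [0.352 0.218 0.069]
scene cover 256 277 0.92 [0.668 0.138 0.011]
scene housing 224 161 0.7 [ 0.573 -0.159  0.1  ]
scene flap 228 144 0.66 [ 0.534 -0.209  0.11 ]
scene flap 172 250 0.31 [0.794 0.017 0.057]
scene flap_bar 224 148 0.77 [ 0.549 -0.202  0.107]
scene flap_bar 362 265 0.23 [0.486 0.254 0.041]
scene flap_hinge 227 146 0.97 [ 0.541 -0.201  0.11 ]
scene disc 309 218 0.84 [0.459 0.037 0.006]
scene oil 173 252 0.59 [0.793 0.018 0.052]
scene mug 311 329 0.97 [0.651 0.307 0.007]
top pot 219 302 0.8 [0.33  0.19  0.046]
top pot 194 234 0.66 [0.497 0.26  0.04 ]
top pot 283 247 0.6 [0.47  0.035 0.005]
top pot 149 242 0.59 [0.474 0.372 0.039]
top cover 248 172 0.6 [0.657 0.129 0.039]
top housing 388 217 0.8 [ 0.546 -0.212  0.107]
top flap 391 222 0.69 [ 0.535 -0.219  0.106]
top flap 297 166 0.58 [0.677 0.005 0.031]
top flap_bar 390 220 0.71 [ 0.539 -0.215  0.113]
top disc 285 250 0.98 [0.462 0.03  0.008]
top tape 310 168 0.86 [ 0.674 -0.029  0.025]
top oil 302 123 0.71 [ 0.779 -0.004  0.073]
top mug 167 163 0.78 [0.682 0.345 0.003]
```

View pics/top.png

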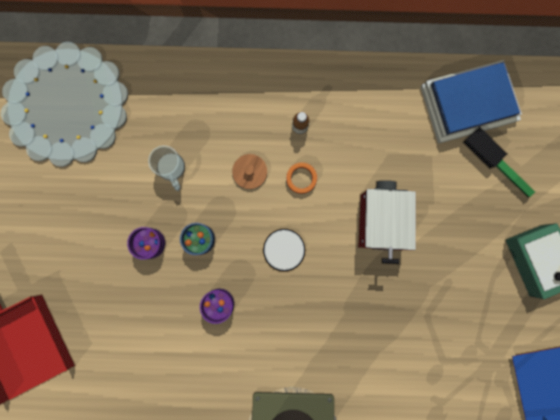

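View pics/scene.png

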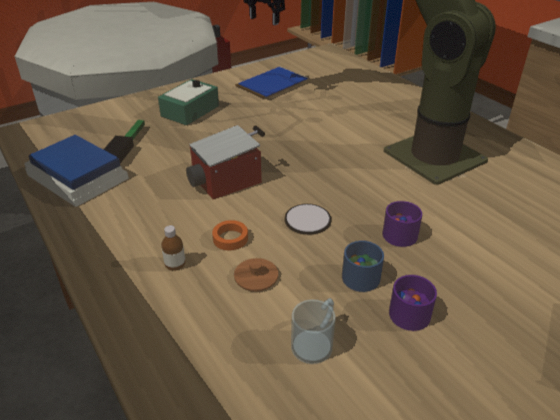

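The top view shows the blue bead pot at (197,239) with purple look-alikes at (146,242) and (217,305). The cover is at (250,172), and the orange tape at (302,178) could be taken for it. The disc is at (284,250). The housing is at (388,218), with its duct at (386,186) and its bar at (391,260) on the robot's side. The books and boxes at the edges are decoys, as is the red box at (30,350). I choose the blue pot, the knobbed wooden cover and the red housing with flap and bar. Next I'll fit their poses from the depth.

```bash
cat > b.py <<'E'
from h import *
for n in ("top","scene"):
    f=np.load(n+".npz"); P=f["P"].reshape(-1,3); P=P[~np.isnan(P[:,0])]; im=f["im"]
    def near(c,r,z0,z1):
        m=(np.hypot(P[:,0]-c[0],P[:,1]-c[1])<r)&(P[:,2]>z0)&(P[:,2]<z1); return P[m]
    def circ(Q):
        (c,r)=cv2.minEnclosingCircle(Q[:,:2].astype(np.float32)); return np.round(c,4),round(r,4),len(Q),Q[:,2].max().round(3)
    for nm,c,r,a,b in [("pot",(.5,.255),.06,.062,.08),("cover",(.66,.13),.07,.006,.02),("knob",(.66,.13),.04,.028,.05),("disc",(.465,.03),.08,.005,.02),("tape",(.67,.0),.06,.016,.03),("mug",(.67,.33),.07,.04,.1),("oil",(.79,.01),.04,.04,.11)]:
        Q=near(c,r,a,b)
        if len(Q)>3: print(n,nm,circ(Q))
    Q=near((.56,-.2),.13,.08,.2); Q=Q[(Q[:,1]<-.1)]
    # flap plane with RANSAC-ish iteration
    S=Q
    for _ in range(6):
        A=np.c_[S[:,:2],np.ones(len(S))]; k=np.linalg.lstsq(A,S[:,2],rcond=None)[0]
        S=Q[abs(Q@np.array([-k[0],-k[1],1])-k[2])<.004]
    print(n,"plane",k.round(3),len(S),cv2.minAreaRect(S[:,:2].astype(np.float32)),S[:,2].min(),S[:,2].max())
    B=near((.44,-.215),.06,.05,.25); B=B[B[:,0]<.475]
    print(len(B),B.round(3)[:45].tolist())
f=np.load("top.npz"); im=f["im"]
save("crop",np.hstack([cv2.resize(im[120:280,130:330],(600,480)) , ]))
save("crop2",cv2.resize(im[170:280,340:440],(500,550)))
E
python3 b.py
```

```text
top pot (array([0.4859, 0.2515]), 0.04, 193, np.float64(0.078))
top cover (array([0.6601, 0.1296]), 0.0689, 904, np.float64(0.02))
top knob (array([0.6663, 0.1287]), 0.013, 86, np.float64(0.044))
top disc (array([0.4658, 0.0317]), 0.0791, 1310, np.float64(0.016))
top tape (array([ 0.6511, -0.0065]), 0.0401, 394, np.float64(0.03))
top mug (array([0.6585, 0.3269]), 0.0558, 512, np.float64(0.092))
top oil (array([7.885e-01, 2.000e-04]), 0.0221, 267, np.float64(0.106))
top plane [-0.106  0.003  0.168] 2826 ((0.5269546508789062, -0.21542830765247345), (0.11591928452253342, 0.17973628640174866), 88.33497619628906) 0.09831975326088638 0.12450489105547558
208 [[0.474, -0.166, 0.059], [0.474, -0.167, 0.072], [0.474, -0.168, 0.075], [0.474, -0.169, 0.084], [0.474, -0.169, 0.096], [0.474, -0.172, 0.096], [0.474, -0.174, 0.094], [0.474, -0.177, 0.093], [0.474, -0.179, 0.095], [0.474, -0.181, 0.099], [0.474, -0.183, 0.098], [0.474, -0.186, 0.097], [0.475, -0.189, 0.095], [0.475, -0.191, 0.097], [0.474, -0.189, 0.114], [0.475, -0.192, 0.112], [0.475, -0.194, 0.113], [0.475, -0.196, 0.117], [0.475,
[... 1676 characters left out ...]
2, 0.122], [0.44, -0.223, 0.12], [0.438, -0.222, 0.12], [0.471, -0.252, 0.112], [0.448, -0.231, 0.115], [0.448, -0.225, 0.118], [0.446, -0.223, 0.119], [0.444, -0.221, 0.119], [0.445, -0.215, 0.122], [0.443, -0.213, 0.122], [0.442, -0.209, 0.124], [0.475, -0.245, 0.114], [0.475, -0.241, 0.116], [0.448, -0.231, 0.112], [0.45, -0.222, 0.117], [0.448, -0.22, 0.118], [0.446, -0.219, 0.117], [0.445, -0.215, 0.119], [0.445, -0.211, 0.121], [0.445, -0.205, 0.124], [0.441, -0.207, 0.122], [0.438, -0.207, 0.121], [0.473, -0.239, 0.113], [0.448, -0.225, 0.112], [0.451, -0.215, 0.118], [0.448, -0.215, 0.117], [0.447, -0.211, 0.119], [0.446, -0.209, 0.119], [0.444, -0.207, 0.12], [0.444, -0.202, 0.122]]
```

View pics/crop2.png

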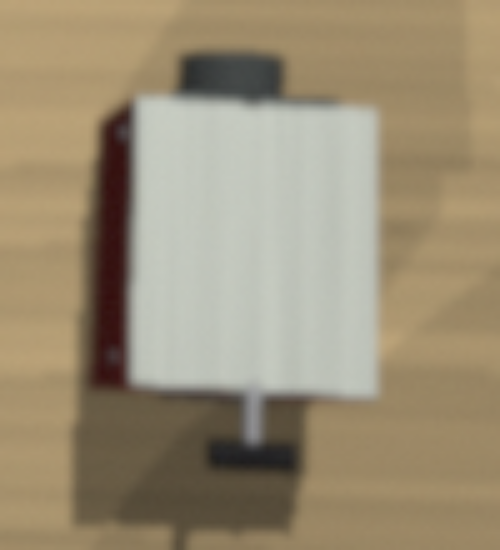

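View pics/crop.png

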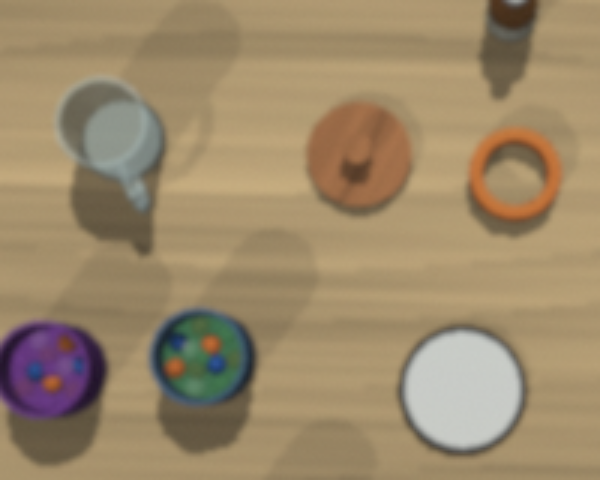

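The crops confirm my choice: a wooden cover with a knob, a blue-rimmed pot, and the housing with its bar toward the robot, at a yaw of about -0.035 and ajar by about 0.106. I'll go above the pot and the cover for one close wrist look at each.

```bash
cat > c.py <<'E'
from h import *
q=down(.2)
def circ(Q): # algebraic ring fit, robust
    Q=Q[:,:2]; S=Q
    for _ in range(5):
        s=np.linalg.lstsq(np.c_[2*S,np.ones(len(S))],(S**2).sum(1),rcond=None)[0]
        r=np.sqrt(s[2]+s[:2]@s[:2]); e=abs(np.hypot(*(Q-s[:2]).T)-r); S=Q[e<.005]
    return s[:2].round(4),r.round(4),len(S)
def look(n,c,zs):
    im,d,P=cam("wrist"); save(n,im); np.savez(n+".npz",im=im,P=P)
    Q=P.reshape(-1,3); Q=Q[np.hypot(Q[:,0]-c[0],Q[:,1]-c[1])<.06]
    for a,b in zs:
        S=Q[(Q[:,2]>a)&(Q[:,2]<b)]
        if len(S)>9: print(n,(a,b),"ring",circ(S),"encl",cv2.minEnclosingCircle(S[:,:2].astype(np.float32)),"med z",np.median(S[:,2]))
reach([.43,.24,.30],q); look("w_pot",(.485,.2515),[(.062,.076)])
reach([.60,.128,.28],q); look("w_cov",(.664,.1285),[(.006,.016),(.03,.045)])
print(current_t())
E
python3 c.py; python3 -c "
import cv2,numpy as np
cv2.imwrite('pics/w2.png',cv2.resize(np.hstack([cv2.imread('pics/w_pot.png'),cv2.imread('pics/w_cov.png')]),(800,300)))"
```

```text
w_pot (0.062, 0.076) ring (array([0.4829, 0.2502]), np.float64(0.0375), 1250) encl ((0.48287177085876465, 0.250234991312027), 0.0399458073079586) med z 0.06812676585537383
w_cov (0.006, 0.016) ring (array([0.6632, 0.1272]), np.float64(0.0351), 2231) encl ((0.6627092361450195, 0.12734317779541016), 0.04613596946001053) med z 0.011167536634267505
w_cov (0.03, 0.045) ring (array([0.6628, 0.1273]), np.float64(0.0098), 526) encl ((0.6627622842788696, 0.12724119424819946), 0.013012479990720749) med z 0.03644501318203103
5.2
```

View pics/w2.png

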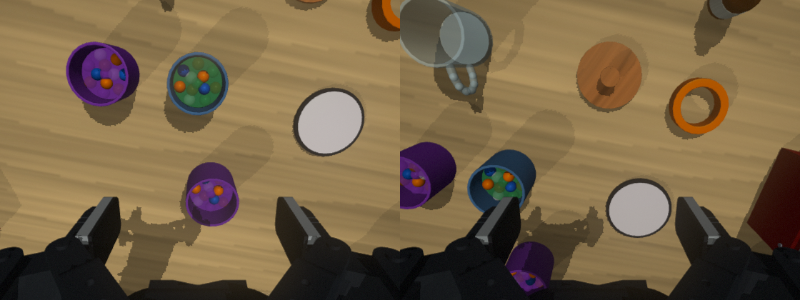

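The wrist views show the pot ring at about (197,83) in the left half and the cover with its knob at (608,77). Both fitted radii match the spec: 39.9 mm for the pot, 46.1 mm for the cover. Now grasp the cover and place it.

```bash
cat > d.py <<'E'
from h import *
q=down(.2); c=np.array([.6628,.1273]); p=np.array([.4829,.2502])
movel([*c,.09],q,.2); movel([*c,.037],q,.08)
close(30); print("gap",current_finger_gap(),current_grasp_force())
movel([*c,.16],q,.12); print("gap",current_finger_gap(),current_grasp_force())
movel([*p,.16],q,.2); movel([*p,.112],q,.1); pause(.2)
im,d,P=cam("wrist"); save("place",im)
print("touch",movel([*p,.099],q,.03,guard=5),current_eef_pos(),current_ft_force(),current_t())
E
python3 d.py
```

```text
gap 0.28209288970441093 29.53214194450993
gap 0.28268077471139136 29.468469939019997
touch True [0.48303917 0.25028862 0.10113356] [-0.72488627 -0.0788794   4.81926711] 11.4583
```

View pics/place.png

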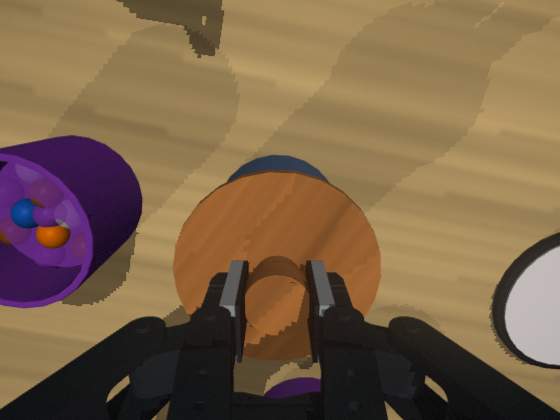

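The picture shows the cover held level over the blue pot at (277,265). Contact came at TCP z = 0.101, which is exactly the seated height. Release, check, then look at the housing.

```bash
cat > e.py <<'E'
from h import *
q=down(.2); p=np.array([.4829,.2502])
gripper_open(); pause(.1); movel([*p,.2],q,.2); movel([.425,.24,.28],q,.25); pause(.1)
im,d,P=cam("wrist"); save("seat",im)
Q=P.reshape(-1,3); Q=Q[np.hypot(Q[:,0]-p[0],Q[:,1]-p[1])<.06]
for a,b in [(.06,.085),(.095,.11)]:
    S=Q[(Q[:,2]>a)&(Q[:,2]<b)]; print(cv2.minEnclosingCircle(S[:,:2].astype(np.float32)),np.median(S[:,2]))
S=Q[(Q[:,2]>.07)&(Q[:,2]<.085)]; print("plane",np.linalg.lstsq(np.c_[S[:,:2]-p,np.ones(len(S))],S[:,2],rcond=None)[0])
reach([.45,-.19,.32],down(-.035)); pause(.1)
im,d,P=cam("wrist"); save("w_house",im); np.savez("w_house.npz",im=im,P=P)
Q=P.reshape(-1,3); Q=Q[~np.isnan(Q[:,0])]; Q=Q[(abs(Q[:,1]+.216)<.1)&(Q[:,0]>.4)&(Q[:,0]<.7)&(Q[:,2]>.085)]
S=Q
for _ in range(8):
    k=np.linalg.lstsq(np.c_[S[:,:2],np.ones(len(S))],S[:,2],rcond=None)[0]; S=Q[(abs(Q@np.array([-k[0],-k[1],1])-k[2])<.004)&(Q[:,0]>.465)]
print("flap",k,cv2.minAreaRect(S[:,:2].astype(np.float32)))
B=Q[Q[:,0]<.452]; print("bar",cv2.minAreaRect(B[:,:2].astype(np.float32)),B[:,2].max(),np.median(B[:,2]),len(B))
print(spot_in("wrist","flap_bar")[:2],current_t())
E
python3 e.py;  python3 -c "
import cv2,numpy as np
cv2.imwrite('pics/w3.png',cv2.resize(np.hstack([cv2.imread('pics/seat.png'),cv2.imread('pics/w_house.png')]),(800,300)))"
```

```text
((0.4828173816204071, 0.2502056658267975), 0.045967407524585724) 0.07516857198192795
((0.4829269051551819, 0.25019893050193787), 0.013066441752016544) 0.10040341696641719
plane [-0.00048599 -0.00080478  0.07518082]
flap [-0.10441859  0.00278353  0.16471113] ((0.5314275622367859, -0.2179146409034729), (0.11618869006633759, 0.13261191546916962), 88.10359954833984)
bar ((0.4433298707008362, -0.18877454102039337), (0.1345909684896469, 0.017360158264636993), 89.97992706298828) 0.37028439955390835 0.34387308498419256 5164
[{'uv': [305.4, 77.4], 'p': 0.84}] 15.3167
```

View pics/w3.png

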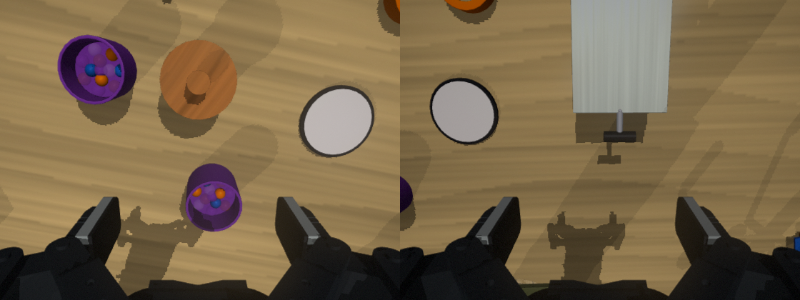

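Left half: the cover is seated level on the pot (fit z = 75.2 mm, tilt under 1 mrad). Right half: the bar is at (620,136) in front of the flap. Now fit the bar offline and swing the flap.

```bash
cat > f.py <<'E'
from h import *
P=np.load("w_house.npz")["P"].reshape(-1,3); P=P[~np.isnan(P[:,0])]
Q=P[(abs(P[:,1]+.218)<.05)&(P[:,0]>.41)&(P[:,0]<.46)&(P[:,2]>.09)&(P[:,2]<.16)]
B=Q[Q[:,0]<.452]
print("bar",cv2.minAreaRect(B[:,:2].astype(np.float32)),np.percentile(B[:,2],[5,50,98]),len(B))
for x in np.arange(.430,.47,.004):
    s=Q[abs(Q[:,0]-x)<.002]
    if len(s): print(round(x,3),s[:,1].min().round(4),s[:,1].max().round(4),s[:,2].max().round(4),len(s))
F=P[(abs(P[:,1]+.218)<.1)&(P[:,0]>.46)&(P[:,0]<.56)&(P[:,2]>.1)&(P[:,2]<.14)]
for x in (.475,.485,.5,.55):
    s=F[abs(F[:,0]-x)<.004]; print(x,s[:,1].min().round(4),s[:,1].max().round(4),s[:,1].min()/2+s[:,1].max()/2)
print("edge x",F[:,0].min())
E
python3 f.py
```

```text
bar ((0.4433972239494324, -0.21526756882667542), (0.03954493999481201, 0.016682390123605728), 87.80159759521484) [0.11664669 0.12077472 0.12294445] 718
0.434 -0.2347 -0.1954 0.1206 42
0.438 -0.2346 -0.1954 0.123 166
0.442 -0.2345 -0.1954 0.1238 205
0.446 -0.235 -0.1955 0.1223 252
0.45 -0.2192 -0.1958 0.1196 53
0.454 -0.2192 -0.2119 0.1186 43
0.458 -0.2191 -0.212 0.1187 38
0.475 -0.2738 -0.1587 -0.21621512181293667
0.485 -0.2745 -0.159 -0.2167346348755314
0.5 -0.2751 -0.1589 -0.21699363758246598
0.55 -0.2766 -0.1608 -0.21867997274808226
edge x 0.46004038339114917
```

```bash
cat >> h.py <<'E'
YAW=-.034; HX=np.array([np.cos(YAW),np.sin(YAW)]); HINGE=np.array([.6106,-.2209]); QH=down(YAW)
HC=HINGE-.07*HX
def bar(t): return [*(HINGE+HX*(-.17*np.cos(t)+.004*np.sin(t))), .095+.17*np.sin(t)+.004*np.cos(t)]
E
cat > g.py <<'E'
from h import *
b=np.array(bar(.104)); print(b)
movel(b+[0,0,.08],QH,.25); movel(b,QH,.1)
close(25); print("gap",current_finger_gap(),current_grasp_force())
for t in np.linspace(.104,1.62,11)[1:]:
    movel(bar(t),QH,.12); f=current_ft_force()
    print(round(t,2),np.round(f,1),round(current_grasp_force(),1),round(current_finger_gap(),3))
    if np.linalg.norm(f)>25: print("stop"); break
print(current_t())
E
python3 g.py
```

```text
[ 0.44203126 -0.21516645  0.11662653]
gap 0.4621524743360619 29.051279425621033
0.26 [ 0.4 -1.  -0.2] 28.8 0.463
0.41 [-0.1 -1.2 -0.8] 28.6 0.462
0.56 [ 0.2 -0.8 -0. ] 28.5 0.464
0.71 [-0.9 -1.8  0.3] 28.4 0.458
0.86 [-1.4 -1.5  0.7] 28.5 0.465
1.01 [-0.6  0.4  1.2] 28.5 0.459
1.17 [-0.1  0.9  1.1] 28.2 0.459
1.32 [-0.3  0.8  1. ] 27.9 0.462
1.47 [-0.1  2.   0.4] 27.6 0.458
1.62 [1.3 2.2 2. ] 27.3 0.463
21.075
```

```bash
cat > i.py <<'E'
from h import *
gripper_open(); pause(.1); p=np.array(current_eef_pos())
movel([p[0],p[1],.33],QH,.2); movel([*(HC-HX*.10),.33],QH,.25); pause(.1)
im,d,P=cam("wrist"); save("w_open",im); np.savez("w_open.npz",im=im,P=P)
print([ (s["uv"],round(s["p"],2)) for s in spot_in("wrist","filter")])
# into housing frame
Q=P.reshape(-1,3); Q=Q[~np.isnan(Q[:,0])]; D=Q[:,:2]-HC; HY=np.array([-HX[1],HX[0]])
H=np.c_[D@HX,D@HY,Q[:,2]]
def rng(m,n): 
    S=H[m]; print(n,len(S),np.percentile(S,[2,50,98],axis=0).round(4).tolist() if len(S) else "")
rng((abs(H[:,0]+.02)<.03)&(abs(H[:,1])<.03)&(H[:,2]>.078)&(H[:,2]<.093),"tab")
rng((abs(H[:,0]+.02)<.03)&(abs(H[:,1])<.055)&(H[:,2]>.055)&(H[:,2]<.075),"plate")
rim=(H[:,2]>.091)&(H[:,2]<.1)
rng(rim&(H[:,0]<-.055)&(H[:,0]>-.08)&(abs(H[:,1])<.04),"front rim")
rng(rim&(H[:,1]>.04)&(H[:,1]<.07)&(abs(H[:,0])<.04),"left rim")
rng(rim&(H[:,1]<-.04)&(H[:,1]>-.07)&(abs(H[:,0])<.04),"right rim")
m=(H[:,0]>.05)&(H[:,2]>.11)&(H[:,2]<.22)&(abs(H[:,1])<.05); rng(m,"flap")
if m.sum()>9: print("flap dx/dz",np.polyfit(H[m,2],H[m,0],1))
print(current_t())
E
python3 i.py
```

```text
[([276.5, 93.9], 0.88)]
tab 478 [[-0.0263, -0.0166, 0.0849], [-0.0209, 0.0001, 0.0864], [-0.0156, 0.0169, 0.0879]]
plate 1113 [[-0.0456, -0.0519, 0.0565], [-0.0209, -0.0186, 0.0647], [0.0066, 0.0524, 0.0739]]
front rim 534 [[-0.071, -0.0388, 0.0919], [-0.068, 0.002, 0.0936], [-0.0652, 0.0385, 0.095]]
left rim 674 [[-0.0382, 0.0522, 0.0916], [0.0022, 0.055, 0.0934], [0.0385, 0.0581, 0.0951]]
right rim 671 [[-0.0378, -0.0576, 0.0916], [0.0021, -0.0545, 0.0934], [0.0385, -0.0516, 0.0952]]
flap 0 
23.25
```

View pics/w_open.png

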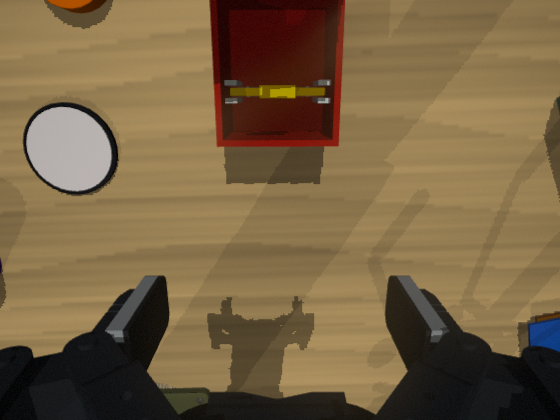

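The view shows the open housing, with the yellow tab at (278,91) between its rails and the disc at (70,148). The pose agrees to about 1 mm. At full opening the fingers don't fit centred on the tab, so I'll descend near the housing's middle, close lightly against the tab's front, and slide forward until both pads hold it.

```bash
cat > j.py <<'E'
from h import *
f=np.load("w_open.npz"); P=f["P"].reshape(-1,3); im=f["im"].reshape(-1,3).astype(int)
m=(np.hypot(P[:,0]-.465,P[:,1]-.034)<.075)&(P[:,2]<.03)&(im.min(1)>150)
print("disc",cv2.minEnclosingCircle(P[m][:,:2].astype(np.float32)),P[m][:,:2].mean(0))
best=None
for y in (YAW+np.pi/2,YAW-np.pi/2):
    j=ik([*HC,.2],down(y)); print(y,None if j is None else np.round(j,2))
    if j is not None and (best is None or abs(j[6])<abs(best[0])): best=(j[6],y)
q=down(best[1]); np.save("q.npy",q)
c=HC-.002*HX; t=HC-.0209*HX
a=np.array(current_eef_pos()); reach([a[0],a[1],.33],q); movel([*c,.33],q,.25); movel([*c,.12],q,.2)
print("contact",movel([*c,.086],q,.06,guard=6),current_eef_pos(),current_ft_force(),current_t())
E
python3 j.py
```

```text
disc ((0.4612160623073578, 0.03273649513721466), 0.05029868707060814) [0.46272714 0.03224813]
1.5367963267948965 [ 0.66  0.76 -0.62  1.73  0.57  0.84 -0.26]
-1.6047963267948966 [-0.05  0.79  0.66  1.77 -0.65  0.8  -2.25]
contact False [ 0.53757587 -0.21822302  0.0853397 ] [-4.66659034 -0.3239281  -1.36649417] 26.9
```

```bash
cat > k.py <<'E'
from h import *
q=np.load("q.npy"); pause(.2); print(current_ft_force(),current_eef_pos())
c=HC-.002*HX; t=HC-.0209*HX
close(20); print("gap",current_finger_gap(),current_grasp_force(),np.round(current_ft_force(),1),current_eef_pos())
for s in np.linspace(0,1,5)[1:]:
    movel([*(c+(t-c)*s),.086],q,.03)
    print(round(s,2),"gap",current_finger_gap(),current_grasp_force(),np.round(current_ft_force(),1))
close(45); print("gap",current_finger_gap(),current_grasp_force(),np.round(current_ft_force(),1),current_eef_pos(),current_t())
E
python3 k.py
```

```text
[-4.89237639  0.87745839 -1.1614435 ] [ 0.53763687 -0.21834681  0.08579315]
gap 0.13762832083117538 25.488762259483337 [-29.1   2.9  19.7] [ 0.5224896  -0.21912144  0.08429837]
0.25 gap 0.13270552327178264 25.265503227710724 [-19.7   1.   10. ]
0.5 gap 0.13471776978685385 22.815071940422058 [-11.9   0.2   1.6]
0.75 gap 0.13694662832507953 22.23107010126114 [-5.7 -0.8 -1.5]
1.0 gap 0.13532468612686907 22.233194410800934 [ 0.1  1.  -0.2]
gap 0.12476084622027411 50.00121474266052 [ 0.1  0.1 -1. ] [ 0.52064343 -0.21770616  0.0862757 ] 29.2083
```

Both pads hold the tab and the side force is gone. Lift and carry to the disc.

```bash
cat > l.py <<'E'
from h import *
q=np.load("q.npy"); t=HC-.0209*HX
print("snag",movel([*t,.25],q,.08,guard=15),current_ft_force(),current_finger_gap(),current_grasp_force())
pause(.3); d=np.array([.463,.0325])
movel([*d,.25],q,.15); movel([*d,.188],q,.08); pause(.5)
print(current_eef_pos(),current_finger_gap(),current_grasp_force())
for n in ("scene","top"):
    im,dd,P=cam(n); save("fin_"+n,im)
    Q=P.reshape(-1,3); c=im.reshape(-1,3).astype(int)
    m=(c[:,0]>110)&(c[:,1]>90)&(c[:,2]<60)&(np.hypot(Q[:,0]-d[0],Q[:,1]-d[1])<.08)&(Q[:,2]>.08)
    if m.sum()>5: print(n,m.sum(),np.percentile(Q[m],[2,50,98],axis=0).round(3).tolist())
    w=(c.min(1)>150)&(Q[:,2]<.03)&(np.hypot(Q[:,0]-d[0],Q[:,1]-d[1])<.08); print("disc",cv2.minEnclosingCircle(Q[w][:,:2].astype(np.float32)))
    F=Q[(abs(Q[:,0]-.62)<.06)&(abs(Q[:,1]+.22)<.06)&(Q[:,2]>.12)&(Q[:,2]<.28)]; print("flap pts",len(F),np.percentile(F,[2,50,98],axis=0).round(3).tolist() if len(F) else "")
print(current_t())
E
python3 l.py;  python3 -c "
import cv2,numpy as np
cv2.imwrite('pics/fin2.png',cv2.resize(np.hstack([cv2.imread('pics/fin_scene.png'),cv2.imread('pics/fin_top.png')]),(800,300)))"
```

```text
snag False [-0.0631043  -0.00667769 -1.08898472] 0.13008802266203168 50.012256503105164
[0.46306158 0.03249647 0.18808861] 0.1267044488877439 50.01793563365936
scene 161 [[0.46, -0.009, 0.112], [0.468, 0.071, 0.151], [0.472, 0.083, 0.191]]
disc ((0.4604209363460541, 0.030660109594464302), 0.050587814301252365)
flap pts 940 [[0.618, -0.274, 0.124], [0.623, -0.212, 0.191], [0.631, -0.161, 0.268]]
disc ((0.0, 0.0), 0.0)
flap pts 850 [[0.615, -0.273, 0.124], [0.62, -0.217, 0.207], [0.631, -0.161, 0.273]]
35.0917
```

View pics/fin2.png

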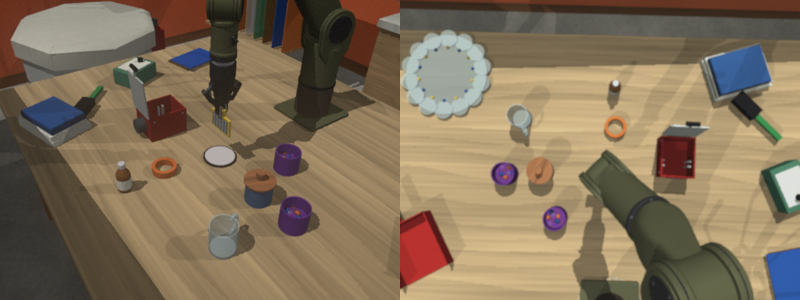

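The pictures show the plate held upright over the disc at (222,125) in the scene half, the flap upright at (140,95), and the cover on the pot at (260,180). The bottle, tape and mug are where they started. Handing in.

```bash
python3 -c "
from station import *
pause(.3); print(current_qvel()); print(close_job())"
```

```text
[-6.21970697e-04 -3.90794260e-04  2.75481430e-04  4.91029537e-04
  1.71456344e-03  1.74503028e-03  7.13882634e-05]
the job is handed in; nothing more can be done
None
```

The job is handed in after about 36 s of robot time (no verdict was returned): the pot is covered and level, the flap stands open, and the filter plate is held upright and still about 10 cm over the disc.

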